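# Wedge the sample tins tight in their carrier

### The arm

A 7-joint arm with a two-finger parallel gripper is mounted at the origin on the work surface. World frame = base frame: x ahead of the robot, y to its left, z up, the work surface at z = 0. Lengths are in mm, angles in rad, forces in N, time in s.
With the tool pointing down it reaches from about 400 to 875 mm from the base axis. Payload 6.5 kg.
Tool frame: the origin (TCP) lies midway between the tips of the shut fingers; the grasp point (between the pads) lies 19 mm behind it; z points along the fingers, y is the line along which they close (so a half turn about z gives the same grasp; the last joint's range is limited). The gripper opens to 85 mm and grips with 20 to 120 N. Pads are 22 mm wide; open, the fingers measure 114 mm over their backs; the gripper's body (76 mm by 85 mm) begins 54 mm behind the grasp point. The pads swing forward as they close: fully open they stand 13 mm farther back than shut.
Start: joints at [-1.216, 0.536, -0.004, 1.538, 0.003, 1.067, -0.071], TCP at [265.514, 593.289, 206.09] pointing down, gripper open.
Joint ranges: [-2.7, 2.7], [-0.37, 2.16], [-1.27, 1.26], [0.24, 2.4], [-1.31, 4.45], [0.19, 1.91], [-2.76, 2.76]. Speed limits (rad/s): [2.39, 2.39, 3.14, 3.14, 3.14, 3.14, 3.14].

### API

Orientations are given as a unit quaternion [x, y, z, w].
In Python, from workcell import telemetry, imaging, order gives the robot as it stands.
- The arm moves only by the shell command python3 -m jog 'ROWS' [OPENING]. ROWS is JSON, one flat list of numbers, 6 for each row, row after row: the shift along the tool's x, y, z in mm, then the turn, a rotation vector about the tool's x, y, z in degrees. In form: [tx, ty, tz, rx, ry, rz, tx, ty, tz, rx, ry, rz, ...]. A call has 1 to 20 rows; each row shifts and turns the commanded pose from where the row before left it, along the tool's axes as they then stand; what a row does not reach is not made up. A row lasts 1/12 s, in which the tool goes at most 41.7 mm and 7.16 degrees, less where a joint would pass 70% of its speed; a pose out of reach is approached as far as the arm can. A call is refused whole if a number of a shift passes 41.7 or a number of a turn 7.16, either way. A call with a gripper value outside its range is refused whole. OPENING is the opening, from -1 (shut) to 1 (fully open), set as the call begins (- or left out, the last holds). The fingers move at their own pace and stop on an object; the grip force is fixed at half the most. Time passes only in rows, so rows that do not move let the fingers close. It gives the time, the measured TCP pose, the force, the opening and the grip force at its end, in the units of the state.
- telemetry.state(): the state, without advancing time (a new reading comes with each control period).
- imaging.get_image(name): name is "side" or "top" or "wrist"; returns a dict with "image" (384x512x3 uint8, red, green, blue), "fx", "fy", "cx", "cy" (pixels), "world_to_cam" (4x4, takes a point from world to camera coordinates); the wrist camera has in their place "mount" (4x4, takes a point from camera to tool coordinates, whose origin is the TCP and whose axes are the flange's). Camera axes: x right, y up, looking along -z (the intrinsics and any distortion apply to the point x, -y, -z); pixel columns grow to the right and rows downward; lengths in mm; the calibration is good to about 2 mm. A picture is of the moment at which its call begins: read the wrist's pose just before it. There is no depth.
- order.close_job(): hands the job in; it is judged then, once.
The state is a dict: "time": time; "qpos": joint angles; "joint_velocities": joint speeds; "joint_torque": joint torques, N m; "eef_pos": TCP position; "orientation": TCP orientation; "contact_force": force on the tool from outside, world axes, zero at the start; "torque": the same for the moment, N m; "width": finger opening in mm; "gripper_force": force on a finger pad.
Only numpy, scipy, OpenCV 4.12 (cv2) and the standard library are available. Lean on these libraries where they do the work, as an engineer would, in place of code of your own. Each camera call takes 0.05 s, during which the arm holds its last target. There are 200 camera calls.

### The job

Get this wooden carrier of empty sample tins ready to be carried. Push the last tin, which still stands out at the open front, back against the rear rail like the other two; then take the wooden wedge from the bench, slide it thin end first along the carrier's floor into the gap between that tin and the angled cleat, and drive it in with a firm push until the whole row is jammed tight against the far end board. Leave the wedge resting squarely on the carrier's floor, all three tins upright, and the glass jars and the mallet where they are.

Things in the scene. Friction and masses are not known exactly. Their poses are not given: they have to be found in the camera images.
- carrier: Open-fronted plywood carrier, fixed to the bench. Origin: centre of its underside; x points from the open front (robot side) to the rear rail, y to its left, z up. Base 150 (x) by 255 (y) by 15 thick: floor at z = 15, front edge at x = -75. End boards: inner faces at y = +112.5 (the far end board, against which the row is jammed) and -112.5; 130 high, rising to 300 within x = -28..28.
- rear_rail (a point): Front face of the rear rail, mid-length, on its top edge: carrier x = 60, y = 0, z = 60 mm. The rail runs the whole length between the end boards.
- handle (a point): Middle of the 25 mm dowel handle that runs along the carrier's y from end board to end board: carrier x = 0, y = 0, z = 275 mm.
- cleat: Hardwood cleat fixed inside the end board at y = -112.5; part of the carrier, same origin and axes as the carrier. Runs from x = -60 to 60, z = 15 to 65. Its working face, towards the tins, is upright and angled 9.6 degrees like the wedge: y = -101.0 at x = -60, y = -80.6 at x = 60.
- gap_mouth (a point): Front end of the gap between last tin and cleat, on the carrier's floor: carrier x = -60, y = -84, z = 15 mm, midway across the gap as it is when the row is tight: then 33.5 mm wide here and 13 mm at x = 60. At the start the tins stand loose and it is 8 to 11 mm narrower, on the tin's side.
- tin_last: Oblong bright metal tin next to the cleat: 120 (x) by 60 (y) by 165 mm high, empty, 0.13 to 0.23 kg, slides easily; black screw cap 34 wide, 18 high on top, wire handle. Origin: centre of its underside; axes about the carrier's. It starts 28 to 45 mm out to the front. Against the rear rail its origin is at carrier x = 0; with the row tight at y = -37.5.
- tin_mid: Middle tin, the same kind, 0.16 kg; with the row tight its origin is at carrier x = 0, y = 22.5. It starts within 3 mm of the rear rail.
- tin_far: Tin next to the far end board, the same kind, 0.16 kg; with the row tight its origin is at carrier x = 0, y = 82.5. It starts within 3 mm of the rear rail.
- wedge: Hardwood wedge, 130 long, 45 high, 36 mm thick at the blunt and 14 at the thin end, waxed, 0.1 kg, standing on its long narrow edge on the bench. Origin: on its underside at mid-length, where it is 25 thick; x points to the thin end (x = 65), z up. Flat face at y = +12.5 (goes against the tin); sloping face from y = -23.5 (blunt) to -1.5 (thin), goes against the cleat.
- wedge_head (a point): Middle of the wedge's blunt end face: wedge x = -65, y = -5.5, z = 22.5 mm. Driven in, the wedge first shoves the loose tins together, then stops hard with this end about flush with the base's front edge (carrier x = -75, give or take 10; y = -85). 15 to 20 N on it is enough; friction then holds it. The tins are far taller than the wedge: lean the hand back to the front.
- jar_tall: Stoppered glass sample jar, 86 mm wide, 165 mm high, bystander to the left. Origin: centre of its underside.
- jar_short: Stoppered glass sample jar, 76 mm wide, 130 mm high, bystander to the right and beyond. Origin: centre of its underside.
- mallet: Mallet with a rubber head, 250 mm long, lying on the bench at the right, bystander. Origin: underside of its middle.
Mind the look-alikes: they are no part of the job. What is meant by the wedge is not blue or yellow, and is the smaller of those in its own colour.

How it is judged (in metres and radians):
On the way, in this order (a step that is already met when the one before it is completed fails the run):
1. the last tin is pushed back against the rear rail (within 6 mm) (x of tin_last in the frame of carrier above -0.006 m), for 0.2 s.
2. then the wedge is in the gap, thin end first, at least 45 mm past the tins' front (x of wedge in the frame of carrier between -0.08 and 0.02 m and y of wedge in the frame of carrier between -0.1 and -0.065 m and angle between the x axis of wedge and the x axis of carrier, either way round below 0.2 rad), for 0.2 s.
At the end, for the whole second after the job is handed in: Wedge flat on the carrier's floor (4 mm), blunt end 15 mm before to 25 mm behind the base's front edge, pressing on tin and cleat by over 5 N each; row jammed: last tin within 2 mm of tight; tins upright, within 8 mm of the rail; all at rest (contact force between wedge and tin_last above 5 N and contact force between wedge and cleat above 5 N and y of tin_last in the frame of carrier above -0.0395 m and x of each of tin_last, tin_mid, tin_far in the frame of carrier above -0.008 m and angle between each of tin_last, tin_mid, tin_far's own z axis and vertical below 0.05 rad and x of wedge in the frame of carrier between -0.025 and 0.015 m and y of wedge in the frame of carrier between -0.09 and -0.07 m and z of wedge in the frame of carrier below 0.019 m and angle between wedge's own z axis and vertical below 0.06 rad and angle between the x axis of wedge and the x axis of carrier, either way round below 0.07 rad and linear speed of each of wedge, tin_last below 0.01 m/s); the robot touches nothing.
It fails at once if a jar or the mallet is moved more than 25 mm or a jar is tipped (distance of any of jar_tall, jar_short, mallet from where it was at the start of the episode above 0.025 m or angle between any of jar_tall, jar_short's own z axis and vertical above 0.3 rad).
It fails at once if a tin is tipped over (angle between any of tin_last, tin_mid, tin_far's own z axis and vertical above 0.4 rad).
It also fails if it takes over 72 s, if anything falls off the work surface, if the arm or the gripper's body presses on something with over 40 N, if the wrist force passes 120 N, or if a joint passes its speed limit or range.

## Working session

There is one attempt and no reset: what is moved stays moved. The work goes in short steps, Python scripts to look and compute and a shell command to move; the robot and the scene stay as the last step left them, time stands still between calls to the robot, and variables do not carry over. Pictures are saved under pics/ and viewed, at most 10 in all, crops included, and the job is handed in when it is done.

```bash
ls; mkdir -p pics; cat > h.py <<'E'
import numpy as np, cv2
from scipy.spatial.transform import Rotation as R
from workcell import telemetry, imaging, order
def grab(n,f):
    s=telemetry.state(); d=imaging.get_image(n); cv2.imwrite('pics/'+f+'.png',d['image'][:,:,::-1])
    if n=='wrist':
        T=np.eye(4);T[:3,:3]=R.from_quat(s['orientation']).as_matrix();T[:3,3]=s['eef_pos']
        M=T@np.array(d['mount'])
    else: M=np.linalg.inv(np.array(d['world_to_cam']))
    np.savez('pics/'+f+'.npz',M=M,K=[d[k] for k in('fx','fy','cx','cy')],keys=[k for k in d])
    return d
def ray(f,u,v):
    z=np.load('pics/'+f+'.npz');fx,fy,cx,cy=z['K'];M=z['M']
    return M[:3,3],M[:3,:3]@np.array([(u-cx)/fx,-(v-cy)/fy,-1])
def plane(f,u,v,h):
    o,d=ray(f,u,v);return (o+d*(h-o[2])/d[2]).round(1)
def tri(f1,p1,f2,p2):
    o1,d1=ray(f1,*p1);o2,d2=ray(f2,*p2)
    t=np.linalg.lstsq(np.c_[d1,-d2],o2-o1,rcond=None)[0]
    a,b=o1+t[0]*d1,o2+t[1]*d2
    return ((a+b)/2).round(1),np.linalg.norm(a-b).round(1)
def proj(f,P):
    z=np.load('pics/'+f+'.npz');fx,fy,cx,cy=z['K'];c=np.linalg.inv(z['M'])@np.r_[P,1]
    return (np.array([cx+fx*c[0]/-c[2],cy-fy*c[1]/-c[2]])).round(1)
E
python3 - <<'E'
from h import *
for n in('side','top','wrist'):
    d=grab(n,n+'0');print(n,{k:(v if np.size(v)<2 else 0) for k,v in d.items()},np.load(f'pics/{n}0.npz')['M'].round(2).tolist())
print(telemetry.state())
a=[cv2.imread(f'pics/{n}0.png') for n in('side','top')]
E
```

```text
pics
side {'image': 0, 'fx': 460.3692117435806, 'fy': 460.3692117435806, 'cx': 256.5089397147924, 'cy': 197.07557968189292, 'world_to_cam': 0} [[0.2, -0.68, 0.7, 1410.44], [0.98, 0.15, -0.14, -193.06], [-0.01, 0.72, 0.7, 1073.5], [0.0, 0.0, 0.0, 1.0]]
top {'image': 0, 'fx': 396.8970465458924, 'fy': 396.8970465458924, 'cx': 249.76803992278914, 'cy': 185.66519151041015, 'world_to_cam': 0} [[-0.03, 1.0, -0.09, 387.29], [-1.0, -0.03, -0.01, -49.06], [-0.01, 0.09, 1.0, 1490.22], [0.0, 0.0, 0.0, 1.0]]
wrist {'image': 0, 'fx': 266.6097956397218, 'fy': 266.6097956397218, 'cx': 250.03814344026986, 'cy': 194.79806803705907, 'mount': 0} [[0.41, -0.87, -0.29, 192.57], [0.91, 0.39, 0.13, 626.58], [-0.0, -0.31, 0.95, 374.94], [0.0, 0.0, 0.0, 1.0]]
{'time': 0.15, 'qpos': array([-1.2161621 ,  0.53700625, -0.00444794,  1.53859759,  0.00259225,
        1.06727325, -0.07116882]), 'joint_velocities': array([ 0.00091649, -0.00270924,  0.00149318, -0.00310858,  0.00191992,
       -0.00107188, -0.00020899]), 'joint_torque': array([ 2.00545262e-03, -5.83783829e+01,  1.05002146e+00, -2.59351212e+01,
        1.25421953e-02,  6.44116211e-03,  1.36515789e-05]), 'eef_pos': array([265.34085379, 592.84210415, 205.42406869]), 'orientation': array([ 2.08815584e-01,  9.77954827e-01, -6.32696679e-04, -9.19172337e-05]), 'contact_force': array([-0.23022267,  0.00438308,  0.31291661]), 'torque': array([-0.04658117,  0.05369652,  0.00147512]), 'gripper_force': 0.0, 'width': 85.20534598348532}
```

```bash
cd pics; python3 -c "
import cv2
for n in('side','top'): cv2.imwrite(n+'0b.png',cv2.resize(cv2.imread(n+'0.png'),(800,600),interpolation=cv2.INTER_CUBIC))"
```

```text
(no output)
```

View pics/side0b.png

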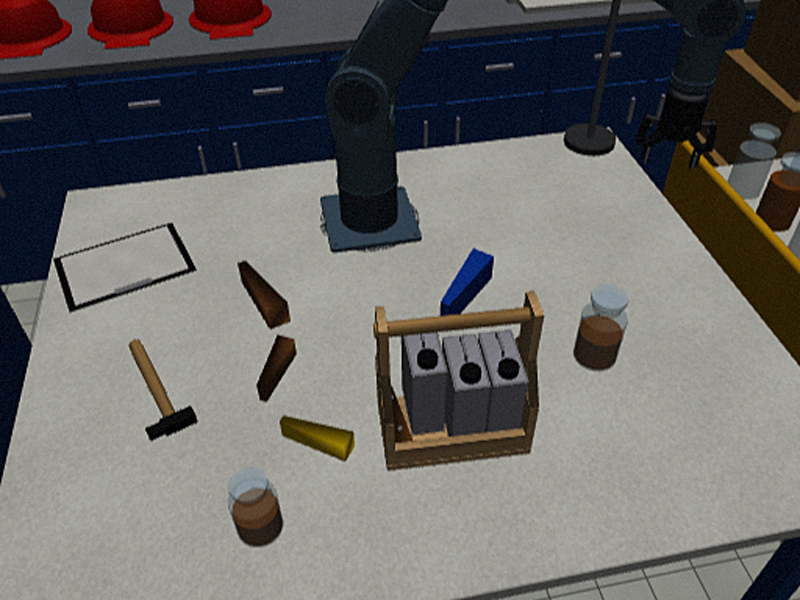

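View pics/top0b.png

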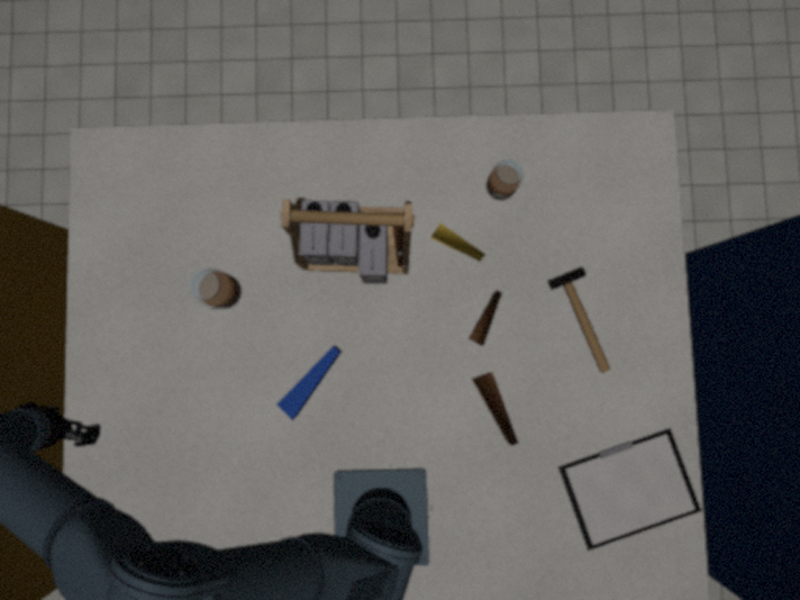

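The side view shows the carrier near (460,390), with brown wedges at (265,295) and (277,368). In the top view they are at (496,410), the longer one, and (487,318), the smaller one and so my target. The last tin stands out at (373,265). Next I'll measure the wedge contours and take a closer crop of the carrier.

```bash
python3 - <<'E'
from h import *
t=cv2.imread('pics/top0.png');s=cv2.imread('pics/side0.png')
for n,im,(x0,y0,x1,y1) in(('top0',t,(295,180,335,290)),('side0',s,(145,160,200,265))):
    c=im[y0:y1,x0:x1].astype(int); m=((c[:,:,2]-c[:,:,0]>12)&(c.max(2)<110)).astype(np.uint8)
    for k in cv2.findContours(m,0,2)[0]:
        if cv2.contourArea(k)<60: continue
        k=k+[x0,y0]; r=cv2.minAreaRect(k); b=cv2.boxPoints(r)
        print(n,np.round(r[0]),np.round(r[1],1),[plane(n,*p,45).tolist() for p in b] if n=='top0' else '', [plane(n,*p,0).tolist() for p in b])
        ap=cv2.approxPolyDP(k,2.5,True)[:,0]; print('poly',ap.tolist(),[plane(n,*p,45).tolist()[:2] for p in ap])
a=cv2.resize(t[120:190,170:280],None,fx=5,fy=5,interpolation=cv2.INTER_CUBIC)
b=cv2.resize(s[180:305,230:350],None,fx=2.8*2,fy=2.8*2,interpolation=cv2.INTER_CUBIC)[:600]
b=cv2.resize(s[185:305,235:350],None,fx=5,fy=5,interpolation=cv2.INTER_CUBIC)
cv2.imwrite('pics/c1.png',cv2.convertScaleAbs(a,alpha=1.5));cv2.imwrite('pics/c2.png',cv2.convertScaleAbs(b,alpha=1.5))
E
```

```text
top0 [317. 261.] [48.3 13.2] [[316.6, -217.8, 45.0], [332.9, -262.6, 45.0], [172.5, -319.6, 45.0], [156.5, -275.3, 45.0]] [[314.4, -223.1, 0.0], [331.2, -269.3, 0.0], [165.8, -328.1, 0.0], [149.3, -282.3, 0.0]]
poly [[303, 241], [328, 283], [315, 239]] [[318.0, -221.6], [167.1, -304.6], [323.9, -265.1]]
top0 [311. 203.] [ 8.9 34.4] [[405.2, -212.8, 45.0], [515.6, -273.4, 45.0], [500.2, -301.8, 45.0], [390.0, -241.2, 45.0]] [[405.8, -217.9, 0.0], [519.6, -280.4, 0.0], [503.7, -309.7, 0.0], [390.0, -247.2, 0.0]]
poly [[317, 187], [317, 192], [314, 191], [300, 216], [306, 220]] [[511.8, -280.5], [493.5, -279.7], [497.5, -268.9], [408.1, -214.4], [393.0, -235.5]]
side0 [176. 236.] [15.8 43.2]  [[499.5, -312.0, 0.0], [344.1, -250.6, 0.0], [381.1, -206.9, 0.0], [531.6, -270.9, 0.0]]
poly [[178, 214], [171, 228], [174, 230], [165, 243], [166, 255], [170, 256], [189, 226], [187, 217]] [[393.9, -246.3], [448.0, -271.5], [457.9, -263.3], [503.5, -292.7], [548.9, -292.5], [554.9, -281.6], [451.1, -217.7], [412.5, -220.2]]
side0 [169. 187.] [48.2 18. ]  [[112.3, -334.8, 0.0], [71.8, -277.7, 0.0], [304.9, -209.4, 0.0], [337.1, -262.6, 0.0]]
poly [[153, 168], [154, 179], [157, 179], [156, 183], [172, 209], [185, 205], [183, 193], [157, 167], [157, 170]] [[155.8, -313.5], [213.9, -312.5], [216.0, -302.6], [235.4, -306.8], [368.2, -263.0], [359.0, -221.6], [302.6, -223.0], [153.3, -299.7], [169.3, -300.4]]
```

View pics/c1.png

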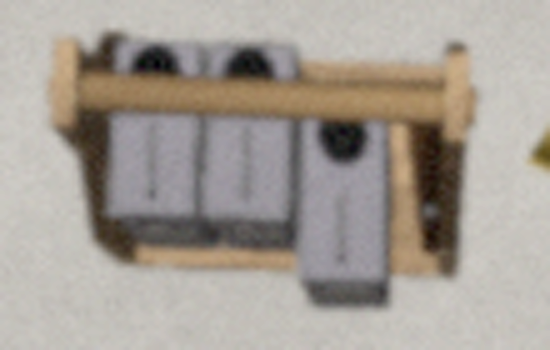

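View pics/c2.png

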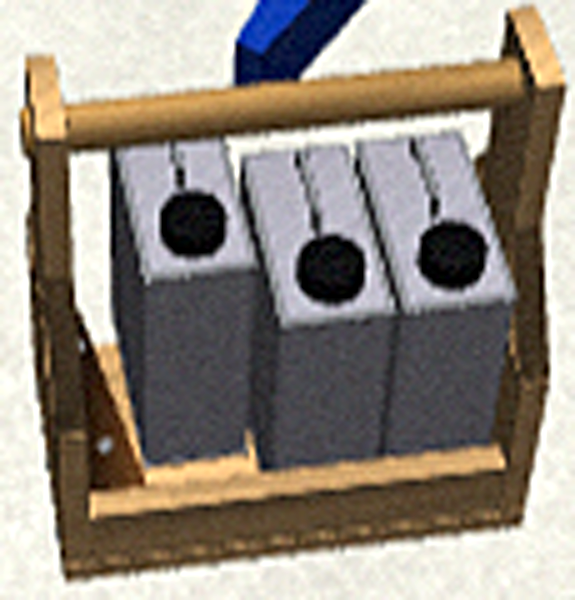

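The top crop shows the last tin's top at (345,200), its front bottom edge at about y=300, and the base front edge running (130,262) to (445,273). The side crop shows the end-board tops and the base's rear bottom corners at (68,577) and (520,522).

```bash
python3 - <<'E'
from h import *
T=lambda u,v:(170+u/5,120+v/5); S=lambda u,v:(235+u/5,185+v/5)
f='top0';g='side0'
print('boards top L',[plane(f,*T(*p),300).tolist() for p in((50,40),(78,40),(52,130),(80,128))])
print('R',[plane(f,*T(*p),300).tolist() for p in((443,55),(470,55),(443,140),(470,140))])
print('side near y-:',[plane(g,*S(*p),300).tolist() for p in((25,57),(57,55),(68,138),(35,138))])
print('side y+:',[plane(g,*S(*p),300).tolist() for p in((505,10),(535,8),(562,82),(530,88))])
print('rear bottom',plane(g,*S(68,577),0),plane(g,*S(520,522),0))
print('rear base top edge? rail',[plane(g,*S(*p),60).tolist() for p in((90,492),(502,448))])
print('front floor edge',plane(f,*T(130,262),15),plane(f,*T(445,273),15))
print('tin tops front edge',[plane(f,*T(*p),165).tolist() for p in((108,215),(193,217),(205,218),(290,220),(303,280),(387,280))])
print('side tin rear edges',[plane(g,*S(*p),165).tolist() for p in((145,275),(248,267),(280,325),(395,315),(405,312),(515,300))])
z=np.load('pics/side0.npz')
# jars
print('jars',plane(f,218/1.5625,289/1.5625,80),plane(f,504/1.5625,180/1.5625,60),'mallet',plane(f,565/1.5625,278/1.5625,30),plane(f,605/1.5625,370/1.5625,15))
print('blue',plane(f,339/1.5625,348/1.5625,45))
E
```

```text
boards top L [[683.1, 170.7, 300.0], [682.5, 153.6, 300.0], [627.2, 170.1, 300.0], [627.9, 153.0, 300.0]]
R [[666.4, -69.4, 300.0], [665.9, -85.9, 300.0], [613.8, -67.8, 300.0], [613.3, -84.2, 300.0]]
side near y-: [[618.1, -81.6, 300.0], [620.0, -66.2, 300.0], [675.8, -71.4, 300.0], [672.6, -86.5, 300.0]]
side y+: [[634.9, 155.2, 300.0], [636.6, 170.0, 300.0], [688.6, 165.6, 300.0], [689.3, 149.4, 300.0]]
rear bottom [716.1 -86.    0. ] [732.7 165.5   0. ]
rear base top edge? rail [[705.8, -70.8, 60.0], [723.5, 151.3, 60.0]]
front floor edge [582.4 165.2  15. ] [567.2 -70.8  15. ]
tin tops front edge [[595.0, 157.8, 165.0], [591.9, 100.3, 165.0], [591.0, 92.2, 165.0], [587.9, 34.8, 165.0], [546.9, 27.0, 165.0], [545.3, -29.5, 165.0]]
side tin rear edges [[652.3, -29.6, 165.0], [658.1, 23.7, 165.0], [698.9, 30.2, 165.0], [704.6, 88.9, 165.0], [703.8, 94.5, 165.0], [707.8, 151.6, 165.0]]
jars [534.4 359.   80. ] [ 774.5 -310.    60. ] mallet [ 541.9 -448.5   30. ] [ 323.4 -534.6   15. ]
blue [392.2  87.4  45. ]
```

```bash
python3 -m jog '[0,0,-34,0,0,0,0,0,-34,0,0,0,0,0,-34,0,0,0,-27,-22.6,0,0,0,0,-27,-22.6,0,0,0,0,-27,-22.6,0,0,0,0,-27,-22.6,0,0,0,0,-27,-22.6,0,0,0,0,-27,-22.6,0,0,0,0,-27,-22.6,0,0,0,0,-27,-22.6,0,0,0,0,-27,-22.6,0,0,0,0,-27,-22.6,0,0,0,0,-27,-22.6,0,0,0,0,-27,-22.6,0,0,0,0,-27,-22.6,0,0,0,0,-27,-22.6,0,0,0,0]'
python3 -m jog '[-10.6,-31.8,4.6,0,0,0,-10.6,-31.8,4.6,0,0,0,-10.6,-31.8,4.6,0,0,0,-10.6,-31.8,4.6,0,0,0,-10.6,-31.8,4.6,0,0,0,-10.6,-31.8,4.6,0,0,0,-10.6,-31.8,4.6,0,0,0,-10.6,-31.8,4.6,0,0,0,-10.6,-31.8,4.6,0,0,0,-10.6,-31.8,4.6,0,0,0,-10.6,-31.8,4.6,0,0,0,-10.6,-31.8,4.6,0,0,0,0,0,0,0,0,0]'; python3 -c "
from h import *;print(telemetry.state()['qpos'].round(2))"
```

```text
time: 1.57
eef_pos: [481.6, 148.4, 308.1]
orientation: [0.209, 0.978, 0.0, -0.0]
contact_force: [-0.7, 0.2, -0.7]
width: 85.0
gripper_force: 0.0
time: 2.65
eef_pos: [438.9, -257.0, 252.5]
orientation: [0.213, 0.977, -0.002, -0.0]
contact_force: [-0.9, -0.3, 0.7]
width: 85.7
gripper_force: 0.0
[-0.02  0.26  0.55  1.88 -0.15  1.04  1.74]
```

```bash
python3 -m jog '[0,0,0,0,0,7.1,0,0,0,0,0,7.1,0,0,0,0,0,7.1,0,0,0,0,0,7.1,0,0,0,0,0,7.1,0,0,0,0,0,7.1,0,0,0,0,0,7.1,0,0,0,0,0,7.1,0,0,0,0,0,7.1,0,0,0,0,0,7.1,0,0,0,0,0,7.1,0,0,0,0,0,7.1,0,0,0,0,0,7.1,0,0,0,0,0,7.1,0,0,0,0,0,7.1,0,0,0,0,0,7.1,0,0,0,0,0,7.1,0,0,0,0,0,7.1,0,0,0,0,0,7.1,0,0,0,0,0,7.1]' >/dev/null
python3 -m jog '[0,0,0,0,0,7.1,0,0,0,0,0,7.1,0,0,0,0,0,7.1,0,0,0,0,0,7.1,0,0,0,0,0,7.1,0,0,0,0,0,7.1,0,0,0,0,0,0,0,0,0,0,0,0]'; python3 - <<'E'
from h import *
grab('wrist','w1');print(telemetry.state()['qpos'].round(2))
E
```

```text
time: 4.98
eef_pos: [441.5, -249.9, 252.7]
orientation: [0.969, -0.246, -0.0, -0.0]
contact_force: [-0.9, -0.4, -0.5]
width: 85.4
gripper_force: 0.0
[-0.48  0.46  1.21  1.9  -0.48  1.12 -1.15]
```

View pics/w1.png

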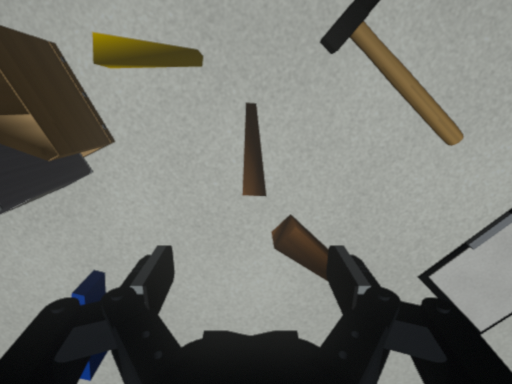

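The wrist view shows the wedge running from its thin end at (250,103) to its blunt end at (255,195), lying between the fingers' line. The other brown wedge is at (300,245), and the mallet and carrier are clear of both.

```bash
python3 - <<'E'
from h import *
im=cv2.imread('pics/w1.png').astype(int); c=im[90:205,225:290]
for y in (104,108,130,150,170,190,194): print(y,[int(v) for v in im[y,236:275,2]])
m=((c[:,:,2]-c[:,:,0]>12)).astype(np.uint8)
k=max(cv2.findContours(m,0,2)[0],key=cv2.contourArea)+[225,90]
ap=cv2.approxPolyDP(k,2,True)[:,0];print(ap.tolist())
for p in ap: print(p,plane('w1',*p,45),plane('w1',*p,0))
E
```

```text
104 [161, 159, 161, 165, 166, 166, 164, 159, 153, 124, 70, 49, 48, 50, 49, 51, 49, 50, 51, 63, 117, 152, 156, 156, 156, 156, 159, 160, 160, 159, 159, 160, 162, 162, 162, 162, 159, 155, 154]
108 [161, 162, 164, 164, 160, 158, 157, 155, 148, 117, 62, 46, 46, 45, 46, 45, 46, 45, 46, 50, 83, 135, 162, 164, 161, 158, 156, 156, 156, 155, 154, 156, 157, 159, 163, 166, 164, 162, 160]
130 [159, 160, 160, 160, 161, 162, 162, 156, 128, 75, 54, 52, 50, 49, 49, 46, 46, 47, 46, 47, 47, 47, 63, 123, 162, 165, 163, 161, 159, 156, 156, 159, 163, 164, 163, 164, 163, 162, 161]
150 [158, 163, 165, 164, 163, 165, 165, 145, 101, 70, 64, 63, 60, 58, 55, 54, 53, 51, 50, 48, 47, 46, 46, 45, 59, 120, 159, 163, 161, 159, 160, 160, 159, 159, 161, 165, 164, 163, 160]
170 [165, 163, 161, 162, 164, 165, 154, 119, 82, 75, 75, 73, 72, 71, 69, 67, 66, 63, 61, 59, 53, 50, 48, 46, 45, 44, 56, 107, 152, 166, 167, 167, 164, 163, 165, 167, 167, 168, 167]
190 [156, 156, 159, 164, 165, 160, 136, 99, 91, 87, 84, 83, 83, 81, 81, 78, 77, 74, 71, 67, 64, 61, 59, 58, 56, 54, 51, 49, 54, 91, 138, 160, 163, 163, 165, 164, 161, 159
[... 166 characters left out ...]
161, 162, 162, 163]
[[247, 121], [242, 194], [261, 195], [264, 193], [256, 163], [257, 139], [252, 137], [250, 133], [253, 132], [250, 131]]
[247 121] [ 498.8 -275.1   45. ] [ 497.2 -273.7    0. ]
[242 194] [ 410.4 -218.3   45. ] [ 398.2 -210.     0. ]
[261 195] [ 395.5 -242.4   45. ] [ 381.6 -237.     0. ]
[264 193] [ 396.2 -247.8   45. ] [ 382.3 -243.1    0. ]
[256 163] [ 441.7 -258.6   45. ] [ 433.3 -255.2    0. ]
[257 139] [ 470.9 -275.8   45. ] [ 466.  -274.4    0. ]
[252 137] [ 476.7 -270.9   45. ] [ 472.4 -269.     0. ]
[250 133] [ 482.8 -271.1   45. ] [ 479.2 -269.2    0. ]
[253 132] [ 482.  -275.4   45. ] [ 478.3 -274.     0. ]
[250 131] [ 485.2 -272.4   45. ] [ 481.9 -270.6    0. ]
```

```bash
python3 - <<'E'
from h import *
im=cv2.imread('pics/w1.png').astype(int)
print(im[96:110,250,2].tolist(),im[188:204,254,2].tolist())
lev=105;L=[];Rr=[]
for y in range(106,194):
    r=im[y,230:290,2].astype(float); i=np.where(r<lev)[0]; a,b=i[0],i[-1]
    L.append(plane('w1',230+a-(lev-r[a])/(r[a-1]-r[a]),y,45)[:2]); Rr.append(plane('w1',230+b+(lev-r[b])/(r[b+1]-r[b]),y,45)[:2])
for E in(L,Rr):
    vx,vy,x,y=cv2.fitLine(np.array(E,np.float32),2,0,.01,.01).ravel();s=np.sign(vx);print('yaw',np.degrees(np.arctan2(s*vy,s*vx)),(x,y),E[0],E[-1])
for p in((250.5,102.5),(254,195.7)):print(plane('w1',*p,45))
E
```

```text
[161, 157, 154, 154, 154, 152, 131, 84, 49, 46, 46, 46, 46, 47] [70, 70, 71, 72, 72, 72, 75, 96, 143, 159, 159, 161, 162, 163, 161, 160]
yaw -30.679445 (np.float32(465.90112), np.float32(-252.225)) [ 517.  -282.4] [ 411.2 -220.1]
yaw -21.512497 (np.float32(454.4875), np.float32(-273.27274)) [ 510.1 -295.1] [ 395.1 -249.9]
[ 517.5 -290.7   45. ]
[ 399.5 -232.7   45. ]
```

```bash
cat >> h.py <<'E'
C0=np.array([650.5,43,0]);CY=-0.0655
def cw(x,y,z):return C0+R.from_euler('z',CY).apply([x,y,z])
def to(P):
    s=telemetry.state();d=R.from_quat(s['orientation']).inv().apply(np.array(P)-s['eef_pos'])
    M=R.from_quat(s['orientation']).as_matrix()
    print('tool delta',d.round(1),'rows>=',np.ceil(abs(d).max()/35),'xaxis',M[:,0].round(3),'z',M[:,2].round(3),'carrier',(R.from_euler('z',-CY).apply(s['eef_pos']-C0)).round(1),'q',s['qpos'].round(2))
E
python3 -m jog '[0,0,0,0,0,-6.2,0,0,0,0,0,-6.2,0,0,0,0,0,-6.2,0,0,0,0,0,-6.2,0,0,0,0,7,0,0,0,0,0,7,0,0,0,0,0,7,0,0,0,0,0,7,0,0,0,0,0,7,0,0,0,0,0,0,0]' -1
python3 -c "
from h import *;to(cw(-160,-48,55))"
```

```text
time: 5.87
eef_pos: [435.9, -247.4, 249.2]
orientation: [0.953, -0.034, 0.302, 0.006]
contact_force: [-0.7, 0.6, -0.5]
width: -0.2
gripper_force: 0.0
tool delta [ -84.9 -254.2  180.4] rows>= 8.0 xaxis [ 0.816 -0.061  0.576] z [ 0.575 -0.032 -0.818] carrier [-195.1 -303.8  249.2] q [-0.6  -0.16  1.23  2.37 -0.55  0.36 -0.51]
```

```bash
python3 -m jog '[-8.5,-25.4,18,0,0,0,-8.5,-25.4,18,0,0,0,-8.5,-25.4,18,0,0,0,-8.5,-25.4,18,0,0,0,-8.5,-25.4,18,0,0,0,-8.5,-25.4,18,0,0,0,-8.5,-25.4,18,0,0,0,-8.5,-25.4,18,0,0,0,-8.5,-25.4,18,0,0,0,-8.5,-25.4,18,0,0,0,0,0,0,0,0,0,0,0,0,0,0,0]'
python3 -c "
from h import *;to(cw(-80,-48,55));grab('wrist','w2')"
```

```text
time: 6.87
eef_pos: [468.9, -190.1, 210.5]
orientation: [0.954, -0.017, 0.298, 0.028]
contact_force: [-0.0, -0.4, 0.8]
width: 0.1
gripper_force: 0.0
tool delta [ -10.4 -201.5  171.6] rows>= 6.0 xaxis [ 0.822 -0.015  0.569] z [ 0.567 -0.063 -0.821] carrier [-165.9 -244.5  210.5] q [ 0.58  0.06 -0.16  2.39 -1.02  0.19 -0.22]
```

View pics/w2.png

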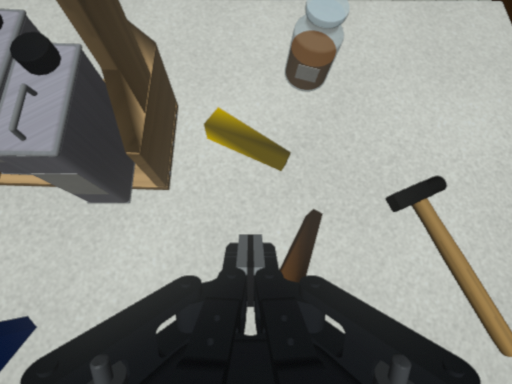

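The wrist view shows the tins at left with their front face at (65,160) and the wedge at (303,245), partly behind the shut fingers. Nothing is touching. The arm lagged because joint 6 reached its limit, so I'll continue sideways and then look at the joints.

```bash
python3 -m jog '[0,-25,0,0,0,0,0,-25,0,0,0,0,0,-25,0,0,0,0,0,-25,0,0,0,0,0,-25,0,0,0,0,0,-25,0,0,0,0,0,-25,0,0,0,0,0,-25,0,0,0,0,0,0,0,0,0,0,0,0,0,0,0,0,0,0,0,0,0,0]'
python3 -c "
from h import *;to(cw(-160,-48,55))"
```

```text
time: 7.83
eef_pos: [473.2, -53.8, 233.7]
orientation: [0.957, -0.014, 0.29, 0.016]
contact_force: [0.1, -0.6, 0.8]
width: 0.2
gripper_force: 0.0
tool delta [-88.3 -63.9 154.2] rows>= 5.0 xaxis [ 0.831 -0.017  0.556] z [ 0.555 -0.039 -0.831] carrier [-170.5 -108.2  233.7] q [ 1.36 -0.08 -1.26  2.39 -0.39  0.19 -1.17]
```

```bash
python3 -m jog '[0,0,0,0,-5,0,0,0,0,0,-5,0,0,0,0,0,-5,0,0,0,0,0,0,0,0,0,0,0,0,0,0,0,0,0,0,0]'
python3 -c "
from h import *;to(cw(-160,-48,55))"
```

```text
time: 8.33
eef_pos: [471.5, -43.1, 231.0]
orientation: [0.979, -0.009, 0.206, 0.001]
contact_force: [-0.9, -0.2, -0.1]
width: -0.1
gripper_force: 0.0
tool delta [-56.9 -48.7 167.3] rows>= 5.0 xaxis [ 0.915 -0.018  0.403] z [ 0.403 -0.007 -0.915] carrier [-173.   -97.6  231. ] q [ 1.26  0.07 -1.27  2.26  0.15  0.45 -1.7 ]
```

```bash
python3 -m jog '[-7,-6,21,0,0,0,-7,-6,21,0,0,0,-7,-6,21,0,0,0,-7,-6,21,0,0,0,-7,-6,21,0,0,0,-7,-6,21,0,0,0,-7,-6,21,0,0,0,-7,-6,21,0,0,0,0,0,0,0,0,2.5,0,0,0,0,0,0,0,0,0,0,0,0]'
python3 -c "
from h import *;to(cw(-115,-48,55))"
```

```text
time: 9.25
eef_pos: [489.9, -10.0, 101.5]
orientation: [0.98, -0.032, 0.195, -0.002]
contact_force: [0.3, -0.2, 0.3]
width: 0.4
gripper_force: 0.0
tool delta [ 20.8 -14.5  59.2] rows>= 2.0 xaxis [ 0.922 -0.064  0.382] z [ 0.383 -0.008 -0.924] carrier [-156.8  -63.4  101.5] q [ 0.23  0.32 -0.38  2.36  1.05  0.19 -2.75]
```

```bash
python3 -m jog '[7,-3,2,0,0,0,7,-3,2,0,0,0,4,-3,3,0,0,0,0,-3,15,0,0,0,-4,-3,17,0,0,0,-4,0,17,0,0,0,0,0,0,0,0,0,0,0,0,0,0,0]'
python3 -c "
from h import *;to(cw(-115,-48,55))"
```

```text
time: 9.92
eef_pos: [528.7, 1.4, 70.2]
orientation: [0.983, -0.031, 0.181, -0.003]
contact_force: [-0.5, 0.8, 0.3]
width: 0.4
gripper_force: 0.0
tool delta [-1.9 -1.2 15.6] rows>= 1.0 xaxis [ 0.933 -0.063  0.355] z [ 0.356 -0.005 -0.935] carrier [-118.8  -49.5   70.2] q [ 0.13  0.43 -0.29  2.26  1.05  0.19 -2.76]
```

```bash
python3 -m jog '[-4,0,9,0,3,0,-3,0,6,0,3,0,0,0,0,0,3,0,0,0,0,0,0,0,0,0,0,0,0,0]'
python3 -c "
from h import *;to(cw(-115,-48,55))"
```

```text
time: 10.33
eef_pos: [546.2, -7.5, 106.3]
orientation: [0.976, -0.026, 0.215, -0.003]
contact_force: [1.2, -0.2, -0.8]
width: -0.1
gripper_force: 0.0
tool delta [-34.4  -8.5  40.8] rows>= 2.0 xaxis [ 0.906 -0.053  0.42 ] z [ 0.42  -0.005 -0.907] carrier [-100.7  -57.2  106.3] q [ 0.2   0.37 -0.35  2.26  1.08  0.19 -2.76]
```

Joint 6's lower limit blocks moderate leans with this wrist turn. A half turn of the tool centres q5 and q7, so I'll back off, straighten up and turn round.

```bash
python3 -m jog '[-4,0,-33,0,0,0,-4,0,-33,0,0,0,-4,0,-33,0,0,0,-20,0,0,0,-5,0,-20,0,0,0,-5,0,0,0,0,0,-5,0,0,0,0,0,-5,0,0,0,0,0,-5,0,0,0,0,0,0,-7.1,0,0,0,0,0,-7.1,0,0,0,0,0,-7.1,0,0,0,0,0,-7.1,0,0,0,0,0,-7.1,0,0,0,0,0,-7.1,0,0,0,0,0,-7.1,0,0,0,0,0,-7.1,0,0,0,0,0,-7.1,0,0,0,0,0,-7.1,0,0,0,0,0,-7.1,0,0,0,0,0,-7.1]' 
python3 -m jog '[0,0,0,0,0,-7.1,0,0,0,0,0,-7.1,0,0,0,0,0,-7.1,0,0,0,0,0,-7.1,0,0,0,0,0,-7.1,0,0,0,0,0,-7.1,0,0,0,0,0,-7.1,0,0,0,0,0,-7.1,0,0,0,0,0,-7.1,0,0,0,0,0,-7.1,0,0,0,0,0,-7.1,0,0,0,0,0,-7.1,0,0,0,0,0,-7.1,0,0,0,0,0,0]' 
python3 -c "
from h import *;to(cw(-160,-48,150))"
```

```text
time: 12.0
eef_pos: [458.7, -4.2, 171.1]
orientation: [0.751, 0.66, 0.004, -0.008]
contact_force: [0.5, -0.6, -1.2]
width: 0.1
gripper_force: 0.0
time: 13.17
eef_pos: [458.7, -4.1, 171.1]
orientation: [0.045, 0.999, 0.009, -0.003]
contact_force: [0.7, -1.0, 0.3]
width: 0.2
gripper_force: 0.0
tool delta [-28.2  11.9  21.1] rows>= 1.0 xaxis [-0.996  0.089  0.006] z [-0.005  0.018 -1.   ] carrier [-188.3  -59.6  171.1] q [ 0.9   0.58 -1.25  2.01  0.63  1.03  0.82]
```

```bash
python3 -m jog '[-7,3,0,0,-5,-1,-7,3,0,0,-5,0,-7,3,0,0,-5,0,-7,3,0,0,-5,0,0,0,0,0,-5,0,0,0,0,0,-5,0,0,0,0,0,-5,0,0,0,0,0,-5,0,0,0,0,0,-5,0,0,0,0,0,0,0,0,0,0,0,0,0]' 
python3 -c "
from h import *;to(cw(-140,-48,55))"
```

```text
time: 14.08
eef_pos: [518.6, 4.0, 183.1]
orientation: [0.04, 0.95, -0.013, 0.31]
contact_force: [-0.9, 0.1, -0.9]
width: 0.1
gripper_force: 0.0
tool delta [84.3 -0.6 97. ] rows>= 3.0 xaxis [-0.805  0.067 -0.589] z [ 0.587 -0.05  -0.808] carrier [-129.   -47.6  183.1] q [ 0.93  0.37 -1.27  2.4   1.64  0.52 -0.19]
```

```bash
python3 -m jog '[10.5,0,12,0,0,0,10.5,0,12,0,0,0,10.5,0,12,0,0,0,10.5,0,12,0,0,0,10.5,0,12,0,-2,0,10.5,0,12,0,-2,0,10.5,0,12,0,-2,0,10.5,0,12,0,-2,0,0,0,0,0,0,0,0,0,0,0,0,0]' 
python3 -c "
from h import *;to(cw(-125,-48,55))"
```

```text
time: 14.92
eef_pos: [566.4, 9.3, 61.0]
orientation: [0.04, 0.935, -0.019, 0.351]
contact_force: [-0.3, 0.3, 0.6]
width: 0.1
gripper_force: 0.0
tool delta [ 36.4  -9.8 -23.7] rows>= 2.0 xaxis [-0.751  0.061 -0.658] z [ 0.655 -0.064 -0.753] carrier [-81.8 -39.1  61. ] q [ 0.8   1.09 -1.27  2.4   2.23  1.18 -0.38]
```

```bash
python3 -m jog '[6,-4,-5,0,0,0,0,-4,0,0,0,0,-2,0,2,0,0,0,-2,0,2,0,0,0,-2,0,2,0,0,0,0,0,0,0,0,0,0,0,0,0,0,0]' 
python3 -c "
from h import *;to(cw(-70,-48,60))
a=[grab(n,n+'1')['image'] for n in('top','side')]
t=cv2.imread('pics/top1.png')[120:190,170:280];s=cv2.imread('pics/side1.png')[185:305,235:350]
o=np.zeros((600,800,3),np.uint8);o[:280,:440]=cv2.resize(t,(440,280),interpolation=2);o[:360,440:785]=cv2.resize(s,(345,360),interpolation=2)
cv2.imwrite('pics/c3.png',cv2.convertScaleAbs(o[:370],alpha=1.5))"
```

```text
time: 15.5
eef_pos: [577.4, 0.8, 63.5]
orientation: [0.04, 0.934, -0.021, 0.353]
contact_force: [-0.7, 0.3, 0.0]
width: -0.2
gripper_force: 0.0
tool delta [ 2.2 -1.1  2.8] rows>= 1.0 xaxis [-0.747  0.059 -0.662] z [ 0.659 -0.068 -0.749] carrier [-70.2 -46.8  63.5] q [ 0.81  1.09 -1.26  2.38  2.23  1.15 -0.35]
```

View pics/c3.png

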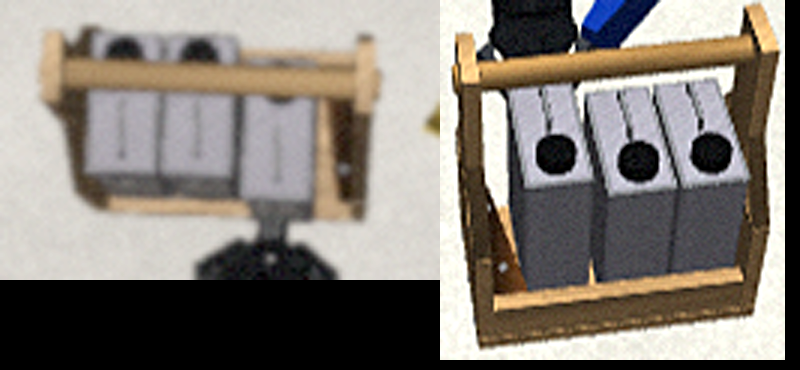

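The tin stands upright and is moving back under the fingers. Its front edge is about 12 mm short of the others (top crop, y≈198 against ≈178). I'll keep pushing.

```bash
for i in 1 2; do python3 -m jog '[-1.2,0,1,0,0,0,-1.2,0,1,0,0,0,-1.2,0,1,0,0,0,-1.2,0,1,0,0,0,0,0,0,0,0,0,0,0,0,0,0,0]' | grep -E 'pos|contact'; done
python3 -c "
from h import *;to(cw(-60,-48,60))"
```

```text
eef_pos: [583.1, 0.5, 63.0]
contact_force: [0.6, 0.4, 0.2]
eef_pos: [589.4, -0.1, 63.3]
contact_force: [0.6, 0.7, 0.3]
tool delta [ 3.6 -1.   1.2] rows>= 1.0 xaxis [-0.748  0.06  -0.662] z [ 0.658 -0.067 -0.75 ] carrier [-58.1 -47.   63.3] q [ 0.81  1.09 -1.26  2.35  2.22  1.14 -0.33]
```

```bash
for i in 1 2 3; do python3 -m jog '[-1.2,0,1,0,0,0,-1.2,0,1,0,0,0,0,0,0,0,0,0,0,0,0,0,0,0]' | grep -E 'pos|contact'; done
python3 - <<'E'
from h import *
to(cw(-60,-48,60));grab('top','top2')
t=cv2.imread('pics/top2.png')[120:190,170:280];cv2.imwrite('pics/c4.png',cv2.convertScaleAbs(cv2.resize(t,None,fx=5,fy=5,interpolation=2),alpha=1.5))
E
```

```text
eef_pos: [592.5, -0.3, 63.4]
contact_force: [-0.2, -0.4, -0.0]
eef_pos: [595.6, -0.6, 63.4]
contact_force: [-1.0, 1.1, -0.4]
eef_pos: [598.2, -0.8, 63.3]
contact_force: [-3.3, -1.0, 1.6]
tool delta [10.2 -1.1 -4.6] rows>= 1.0 xaxis [-0.748  0.059 -0.661] z [ 0.658 -0.067 -0.75 ] carrier [-49.3 -47.1  63.3] q [ 0.81  1.09 -1.25  2.33  2.22  1.12 -0.31]
```

View pics/c4.png

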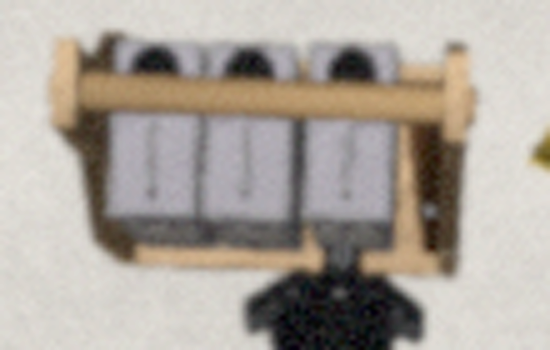

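The tin is now flush with the other two and the force is rising, so it is on the rail. The TCP reading looks about 10–15 mm ahead of where the tin's front should be, so I'll check the calibration by projection.

```bash
python3 - <<'E'
from h import *
f='top2';P=telemetry.state()['eef_pos'];M=R.from_quat(telemetry.state()['orientation']).as_matrix()
c=lambda p:((proj(f,p)-[170,120])*5).round()
print('tcp',c(P),'tcp corner',c(P-11*M[:,0]),'grasp+y sides',c(P-60*M[:,2]))
for p in((-60,-77,165),(-60,-17,165),(-60,-17,15),(-75,-112,15),(-75,112,15),(-28,-120,300),(28,-120,300),(60,-77,165)):print(p,c(cw(*p)))
E
```

```text
tcp [348. 225.] tcp corner [348. 212.] grasp+y sides [342. 272.]
(-60, -77, 165) [386. 220.]
(-60, -17, 165) [297. 218.]
(-60, -17, 15) [310. 248.]
(-75, -112, 15) [436. 272.]
(-75, 112, 15) [138. 261.]
(-28, -120, 300) [454. 138.]
(28, -120, 300) [458.  48.]
(60, -77, 165) [393.  46.]
```

```bash
for i in 1 2; do python3 -m jog '[-1.2,0,1,0,0,0,-1.2,0,1,0,0,0,0,0,0,0,0,0,0,0,0,0,0,0]' | grep -E 'pos|contact'; done
python3 - <<'E'
from h import *
grab('top','top3');grab('side','side3')
t=cv2.imread('pics/top3.png')[120:190,170:280];t=cv2.cvtColor(t,6)
t5=cv2.resize(t,None,fx=5,fy=5,interpolation=2)
for u in(150,250,312,375,385):print(u,t5[195:262:3,u].tolist())
s=cv2.cvtColor(cv2.imread('pics/side3.png')[185:305,235:350],6);s5=cv2.resize(s,None,fx=5,fy=5,interpolation=2)
for u in(170,210,300,350,430,490):print(u,s5[255:345:3,u].tolist())
E
```

```text
eef_pos: [598.5, -0.5, 62.7]
contact_force: [-18.8, -1.9, 11.3]
eef_pos: [598.6, -0.4, 62.4]
contact_force: [-36.2, -5.5, 25.7]
150 [90, 97, 107, 113, 111, 108, 95, 79, 63, 57, 60, 66, 69, 67, 62, 61, 70, 85, 102, 113, 118, 116, 111]
250 [102, 106, 109, 113, 115, 113, 107, 101, 86, 73, 68, 67, 67, 65, 63, 58, 59, 66, 83, 99, 110, 115, 114]
312 [113, 112, 113, 110, 106, 105, 99, 89, 79, 74, 70, 69, 71, 76, 82, 90, 99, 103, 108, 111, 115, 117, 117]
375 [115, 114, 115, 116, 116, 115, 110, 103, 88, 73, 62, 57, 59, 60, 60, 60, 60, 57, 68, 85, 99, 109, 112]
385 [108, 109, 108, 107, 107, 106, 102, 97, 84, 69, 55, 49, 52, 53, 52, 49, 51, 56, 70, 85, 100, 110, 113]
170 [129, 111, 86, 53, 25, 0, 0, 0, 0, 0, 0, 0, 0, 0, 0, 0, 7, 16, 46, 84, 117, 138, 137, 137, 134, 130, 121, 113, 97, 79]
210 [35, 0, 0, 9, 18, 14, 8, 9, 10, 10, 10, 13, 17, 15, 9, 6, 5, 6, 5, 5, 2, 31, 82, 126, 137, 128, 105, 87, 60, 41]
300 [41, 24, 15, 13, 15, 9, 3, 3, 11, 25, 34, 64, 107, 139, 146, 142, 135, 135, 132, 128, 124, 111, 94, 67, 47, 48, 53, 51, 49, 48]
350 [13, 15, 11, 10, 11, 7, 8, 14, 10, 0, 2, 3, 0, 0, 5, 54, 109, 133, 138, 120, 105, 76, 45, 36, 48, 51, 49, 45, 45, 48]
430 [11, 7, 2, 0, 0, 0, 0, 0, 19, 56, 95, 126, 135, 139, 132, 124, 107, 92, 69, 52, 45, 45, 48, 52, 53, 49, 46, 49, 50, 48]
490 [137, 139, 144, 147, 147, 145, 143, 142, 139, 136, 132, 129, 129, 120, 104, 86, 63, 44, 39, 46, 46, 46, 50, 52, 51, 50, 49, 50, 49, 47]
```

```bash
python3 -m jog '[3,0,-3,0,0,0,10,0,-20,0,0,0,0,0,-33,0,0,0,0,0,-33,0,0,0,0,0,-33,0,5,0,0,0,-20,0,5,0,0,0,0,0,5,0,0,0,0,0,5,0,0,0,0,0,5,0,0,0,0,0,4,0,0,0,0,0,0,0,0,0,0,0,0,0]' 1
python3 -c "
from h import *;to([412,-240,180])"
```

```text
time: 19.42
eef_pos: [536.6, 3.6, 146.4]
orientation: [0.044, 0.989, -0.022, 0.136]
contact_force: [-0.1, 0.4, -0.7]
width: 85.5
gripper_force: 0.0
tool delta [  90.6 -255.1  -52. ] rows>= 8.0 xaxis [-0.959  0.081 -0.271] z [ 0.267 -0.056 -0.962] carrier [-111.   -46.8  146.4] q [ 0.8   0.61 -1.22  2.09  1.04  0.84  0.47]
```

```bash
python3 -m jog '[20,0,-15,0,0,0,20,-15,-15,0,0,0,6,-27,-3,0,0,0,6,-27,-3,0,0,0,6,-27,-3,0,0,0,6,-27,-3,0,0,0,6,-27,-3,0,0,0,6,-27,-3,0,0,0,6,-27,-3,0,0,0,6,-27,-3,0,0,0,2,-24,0,0,0,0,0,0,0,0,2,5.5,0,0,0,0,2,5.5,0,0,0,0,0,5.5,0,0,0,0,0,5.5,0,0,0,0,0,0,0,0,0,0,0,0]' 1
python3 -c "
from h import *;to([412,-240,120])"
```

```text
time: 20.83
eef_pos: [410.0, -239.6, 181.5]
orientation: [0.231, 0.968, 0.001, 0.101]
contact_force: [0.3, 0.2, 0.1]
width: 85.6
gripper_force: 0.0
tool delta [10.  -2.4 60.6] rows>= 2.0 xaxis [-0.873  0.447 -0.195] z [ 0.196 -0.045 -0.98 ] carrier [-221.5 -297.7  181.5] q [ 1.44  0.36 -1.12  2.13  0.46  0.69  1.14]
```

```bash
python3 -m jog '[0,0,20,2.8,0,-1.2,0,0,20,0,0,0,0,0,20,0,0,0,0,0,0,0,0,0,0,0,0,0,0,0]' 1
python3 -c "
from h import *;to([412,-240,9])"
```

```text
time: 21.25
eef_pos: [421.4, -243.4, 122.7]
orientation: [0.224, 0.97, -0.022, 0.095]
contact_force: [-0.2, 0.4, 0.1]
width: 85.5
gripper_force: 0.0
tool delta [ 31.8  -1.  109.7] rows>= 4.0 xaxis [-0.882  0.429 -0.194] z [ 0.174 -0.086 -0.981] carrier [-209.9 -300.8  122.7] q [ 1.21  0.45 -0.93  2.16  0.69  0.61  0.93]
```

```bash
python3 -m jog '[5.3,0,18.3,0,0,0,5.3,0,18.3,0,0,0,5.3,0,18.3,0,0,0,5.3,0,18.3,0,0,0,5.3,0,18.3,0,0,0,5.3,0,18.3,0,0,0,0,0,0,0,0,0,0,0,0,0,0,0]' 1
python3 -c "
from h import *;to([412,-240,8]);d=grab('wrist','w3')
for w in((-65,-23.5,45),(-65,12.5,45),(65,-1.5,45),(65,12.5,45)):
    p=np.array([458.2,-262.2,0])+R.from_euler('z',-30.7,degrees=True).apply(w);print(proj('w3',p))"
```

```text
time: 21.92
eef_pos: [413.7, -240.1, 10.2]
orientation: [0.224, 0.969, -0.023, 0.096]
contact_force: [1.2, 0.7, -0.1]
width: 85.4
gripper_force: 0.0
tool delta [ 2.  -0.6  1.8] rows>= 1.0 xaxis [-0.881  0.431 -0.196] z [ 0.176 -0.087 -0.981] carrier [-217.7 -298.    10.2] q [ 0.92  0.61 -0.59  2.24  1.1   0.37  0.53]
[214.8 240.1]
[279.4 244.2]
[239.9 369.7]
[257.4 370.5]
```

View pics/w3.png

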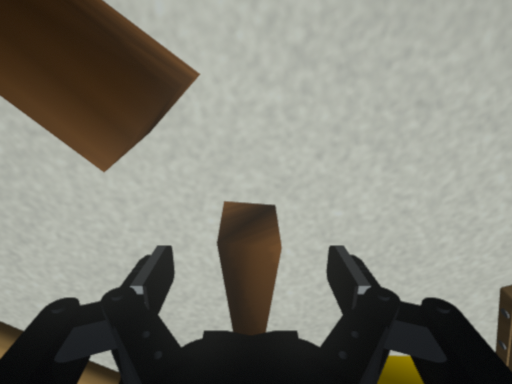

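The blunt top edge shows at (218,243) to (281,246) against a predicted (215,240) to (279,244), and it sits centred between the fingers. I'll grip it and lift.

```bash
python3 -m jog '[0,0,0,0,0,0,0,0,0,0,0,0,0,0,0,0,0,0,0,0,0,0,0,0,0,0,0,0,0,0,0,0,0,0,0,0,0,0,0,0,0,0,0,0,0,0,0,0]' -1
python3 -c "
from h import *;to([413.7,-240,110])"
```

```text
time: 22.63
eef_pos: [413.8, -240.6, 10.4]
orientation: [0.225, 0.969, -0.023, 0.096]
contact_force: [-4.9, 1.6, 15.5]
width: 32.8
gripper_force: 58.1
tool delta [-19.3   0.3 -97.7] rows>= 3.0 xaxis [-0.88   0.432 -0.197] z [ 0.176 -0.089 -0.98 ] carrier [-217.6 -298.5   10.4] q [ 0.92  0.6  -0.59  2.24  1.11  0.36  0.52]
```

```bash
python3 -m jog '[-4.8,0,-24.4,0,0,0,-4.8,0,-24.4,0,0,0,-4.8,0,-24.4,0,0,0,-4.8,0,-24.4,0,0,0,0,0,0,-1.06,0,-5.3,0,0,0,-1.06,0,-5.3,0,0,0,-1.06,0,-5.3,0,0,0,-1.06,0,-5.3,0,0,0,-1.06,0,-5.3,0,0,0,0,0,0]'
python3 -c "
from h import *;to(cw(-199.2,-100.1,100))"
```

```text
time: 23.47
eef_pos: [412.6, -240.8, 108.7]
orientation: [-0.008, 0.995, 0.001, 0.098]
contact_force: [0.3, -0.5, -1.0]
width: 32.4
gripper_force: 60.7
tool delta [-33.4 196.4  15.5] rows>= 6.0 xaxis [-0.981 -0.016 -0.195] z [ 0.195  0.003 -0.981] carrier [-218.8 -298.8  108.7] q [ 1.38  0.56 -1.07  2.16  0.73  0.62  1.43]
```

```bash
python3 -m jog '[-3.4,19.6,1.6,0,0,0,-3.4,19.6,1.6,0,0,0,-3.4,19.6,1.6,0,0,0,-3.4,19.6,1.6,0,0,0,-3.4,19.6,1.6,0,0,0,-3.4,19.6,1.6,0,0,0,-3.4,19.6,1.6,0,0,0,-3.4,19.6,1.6,0,0,0,-3.4,19.6,1.6,0,0,0,-3.4,19.6,1.6,0,0,0,0,0,0,0,0,0,0,0,0,0,0,0]'
python3 -c "
from h import *;to(cw(-199.2,-100.1,28))"
```

```text
time: 24.47
eef_pos: [446.7, -42.2, 100.0]
orientation: [-0.008, 0.995, 0.0, 0.098]
contact_force: [-0.7, -1.4, -1.7]
width: 32.6
gripper_force: 60.7
tool delta [15.7 -1.5 70.3] rows>= 3.0 xaxis [-0.98  -0.016 -0.196] z [ 0.196  0.002 -0.981] carrier [-197.7  -98.4  100. ] q [ 0.84  0.46 -0.99  2.26  0.81  0.55  0.84]
```

```bash
python3 -m jog '[4,0,17.5,0,0,0,4,0,17.5,0,0,0,4,-1,17.5,0,0,0,4,0,17.5,0,0,0,0,0,0,0,0,0,0,0,0,0,0,0]'
python3 - <<'E'
from h import *
to(cw(-199.2,-100.1,28))
grab('top','top4');a=cv2.imread('pics/top4.png')
P=telemetry.state()['eef_pos'];W=cw(0,0,0)*0+P-R.from_euler('z',CY).apply([-49.2,-4.1,10.4])
for w in((65,-1.5,45),(65,12.5,45),(-10,12.5,45),(-10,-14.2,45)):
    p=W+R.from_euler('z',CY).apply(w); print('pred',((proj('top4',p)-[200,140])*8).round())
for c in((-60,-101,65),(60,-80.6,65),(-60,-78,15),(-75,-112.5,130),(-60,-78,165),(-60,-18,165)): print(c,((proj('top4',cw(*c))-[200,140])*8).round())
cv2.imwrite('pics/c5.png',cv2.convertScaleAbs(cv2.resize(a[140:210,200:280],None,fx=8,fy=8,interpolation=2),alpha=1.7))
E
```

```text
time: 24.97
eef_pos: [444.1, -45.1, 27.7]
orientation: [-0.007, 0.995, 0.0, 0.097]
contact_force: [0.9, -0.4, -1.8]
width: 33.0
gripper_force: 60.7
tool delta [-1.2  1.2 -0.1] rows>= 1.0 xaxis [-0.981 -0.014 -0.194] z [ 0.194  0.002 -0.981] carrier [-200.2 -101.4   27.7] q [ 0.63  0.57 -0.74  2.3   1.13  0.41  0.54]
pred [427. 283.]
pred [397. 282.]
pred [390. 447.]
pred [450. 450.]
(-60, -101, 65) [434. 227.]
(60, -80.6, 65) [400. -34.]
(-60, -78, 15) [386. 240.]
(-75, -112.5, 130) [460. 242.]
(-60, -78, 165) [380. 193.]
(-60, -18, 165) [238. 188.]
```

View pics/c5.png

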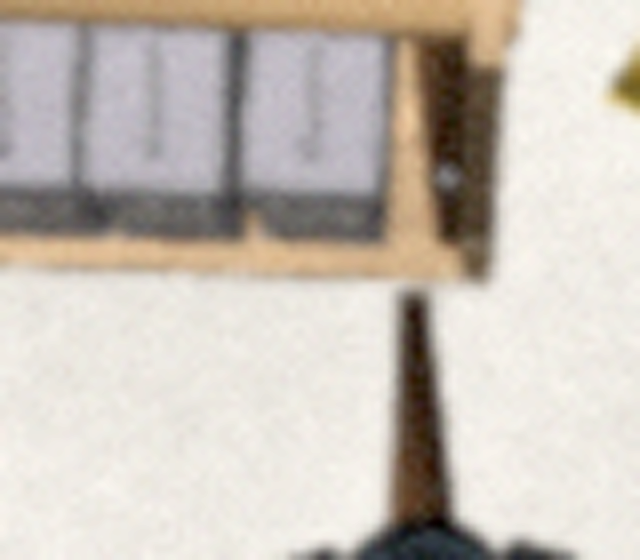

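The wedge tip is at columns 401–428, row 292. The mouth runs from the tin edge at about 386 to the cleat at about 440, so the tip lines up with the gap and its flat face is parallel to it. I'll enter now.

```bash
python3 -m jog '[-4.9,0,1,0,0,0,-4.9,0,1,0,0,0,-4.9,0,1,0,0,0,-4.9,0,1,0,0,0,-4.9,0,1,0,0,0,-4.9,0,1,0,0,0,-4.9,0,1,0,0,0,-4.9,0,1,0,0,0,0,0,0,0,0,0,0,0,0,0,0,0]' | grep -E 'pos|cont|width'
python3 -m jog '[-4.9,0.2,1,0,0,0,-4.9,0.2,1,0,0,0,-4.9,0.2,1,0,0,0,-4.9,0.2,1,0,0,0,0,0,0,0,0,0,0,0,0,0,0,0]' | grep -E 'pos|cont|width'
python3 -c "
from h import *;to(cw(-105-4,-91,26))"
```

```text
eef_pos: [485.0, -43.8, 27.8]
contact_force: [-0.2, 0.0, -0.4]
width: 32.5
eef_pos: [505.2, -42.9, 27.8]
contact_force: [0.5, -0.9, -1.2]
width: 32.4
tool delta [-29.6   1.8   7.7] rows>= 1.0 xaxis [-0.98  -0.015 -0.196] z [ 0.196  0.002 -0.981] carrier [-139.3  -95.2   27.8] q [ 0.62  0.65 -0.76  2.16  1.06  0.49  0.64]
```

```bash
python3 -m jog '[-4.9,0.25,1,0,0,0,-4.9,0.25,1,0,0,0,-4.9,0.25,1,0,0,0,-4.9,0.25,1,0,0,0,0,0,0,0,0,0]' | grep -E 'pos|cont|width'
python3 -m jog '[-4.9,0.25,1,0,0,0,-4.9,0.25,1,0,0,0,-4.9,0.25,1,0,0,0,0,0,0,0,0,0,0,0,0,0,0,0]' | grep -E 'pos|cont|width'
python3 -c "
from h import *;to(cw(-105,-91,26))"
```

```text
eef_pos: [526.2, -41.5, 27.9]
contact_force: [0.3, -0.6, -1.7]
width: 31.9
eef_pos: [540.6, -40.3, 27.8]
contact_force: [1.1, -1.1, -1.7]
width: 32.7
tool delta [ 1.1 -0.6  1.6] rows>= 1.0 xaxis [-0.98  -0.015 -0.197] z [ 0.197  0.003 -0.98 ] carrier [-104.3  -90.3   27.8] q [ 0.61  0.7  -0.77  2.08  1.03  0.54  0.69]
```

```bash
python3 -m jog '[0.3,0,1.4,0,0,0,0.2,0,1,0,0,0,0,0,0,0,0,0,0,0,0,0,0,0]' | grep -E 'pos|cont|width'
python3 -m jog '[0,0,0,0,0,0,0,0,0,0,0,0,0,0,0,0,0,0,0,0,0,0,0,0,0,0,0,0,0,0]' 0.2 | grep -E 'pos|cont|width'
python3 - <<'E'
from h import *
to(cw(-250,-91,60))
E
```

```text
eef_pos: [539.7, -40.4, 25.2]
contact_force: [-2.1, -0.4, 1.2]
width: 32.9
eef_pos: [539.9, -40.5, 25.2]
contact_force: [-0.4, 0.4, 0.7]
width: 50.9
tool delta [135.   11.2 -62.5] rows>= 4.0 xaxis [-0.98  -0.015 -0.196] z [ 0.196  0.002 -0.981] carrier [-104.9  -90.5   25.2] q [ 0.6   0.7  -0.77  2.08  1.03  0.54  0.69]
```

```bash
python3 -m jog '[21.6,1.7,-4.3,0,0,0,21.6,1.7,-4.3,0,0,0,21.6,1.7,-4.3,0,0,0,21.6,1.7,-8,0,0,0,0,0,-20,0,0,2.3,0,0,-15,0,0,2.3,0,0,0,0,0,0,0,0,0,0,0,0]' | grep -E 'pos|cont|width'
python3 -m jog '[0,0,0,0,-5,0,0,0,0,0,-5,0,0,0,0,0,-5,0,0,0,0,0,-5,0,0,0,0,0,-5,0,0,0,0,0,-5,0,0,0,0,0,0,0]' -1 | grep -E 'pos|cont|width'
python3 - <<'E'
from h import *
to(cw(-160,-91,37))
E
```

```text
eef_pos: [444.8, -35.5, 63.6]
contact_force: [0.3, -0.1, -0.2]
width: 51.2
eef_pos: [483.6, -40.6, 39.6]
contact_force: [-0.5, -0.3, -0.4]
width: -0.1
tool delta [0.  3.3 2.9] rows>= 1.0 xaxis [-0.905  0.023 -0.424] z [ 0.424 -0.016 -0.906] carrier [-161.1  -94.3   39.6] q [ 1.    0.93 -1.26  2.39  1.84  0.85 -0.01]
```

```bash
python3 -m jog '[0,2,0,0,-4,0,0,1,0,0,-4,0,0,0,0,0,-4,0,0,0,0,0,-4,0,0,0,0,0,0,0,0,0,0,0,0,0]' | grep -E 'pos|cont|width'
python3 - <<'E'
from h import *
to(cw(-135,-91,37))
E
```

```text
eef_pos: [550.4, -44.3, 37.7]
contact_force: [-0.4, 0.6, -0.2]
width: -0.1
tool delta [ 32.5   4.4 -24.5] rows>= 1.0 xaxis [-0.789  0.015 -0.614] z [ 0.614 -0.016 -0.789] carrier [-94.2 -93.7  37.7] q [ 1.01  1.14 -1.27  2.39  2.25  1.02 -0.15]
```

```bash
python3 -m jog '[4,2,-3,0,0,0,0,3,0,0,0,0,0,2,0,0,0,0,-3,0,2.4,0,0,0,-3,0,2.4,0,0,0,0,0,0,0,0,0]' | grep -E 'pos|cont|width'
for i in 1 2; do python3 -m jog '[-1.6,0,1.2,0,0,0,-1.6,0,1.2,0,0,0,0,0,0,0,0,0,0,0,0,0,0,0]' | grep -E 'pos|cont'; done
python3 - <<'E'
from h import *
to(cw(-80,-86,37));grab('top','top5');grab('side','side5')
E
```

```text
eef_pos: [558.8, -38.0, 38.7]
contact_force: [-3.2, -0.2, 3.6]
width: -0.1
eef_pos: [561.9, -37.6, 38.6]
contact_force: [-6.1, 1.0, 5.0]
eef_pos: [565.6, -37.3, 38.6]
contact_force: [-6.8, 2.3, 4.1]
tool delta [ 1.4 -0.3  0.9] rows>= 1.0 xaxis [-0.789  0.013 -0.614] z [ 0.614 -0.015 -0.789] carrier [-79.4 -85.7  38.6] q [ 0.98  1.14 -1.26  2.36  2.23  1.02 -0.14]
```

```bash
for i in 1 2 3 4; do python3 -m jog '[-1.6,0,1.2,0,0,0,-1.6,0,1.2,0,0,0,0,0,0,0,0,0,0,0,0,0,0,0]' | grep -E 'pos|cont'; done; python3 - <<'E'
from h import *
to(cw(-65,-85,37))
E
```

```text
eef_pos: [569.4, -36.9, 38.6]
contact_force: [-7.6, 2.6, 5.4]
eef_pos: [572.8, -36.6, 38.5]
contact_force: [-9.6, 2.6, 6.6]
eef_pos: [576.4, -36.2, 38.5]
contact_force: [-11.0, 4.4, 7.0]
eef_pos: [580.2, -35.8, 38.5]
contact_force: [-12.7, 3.7, 6.7]
tool delta [ 1.  -1.7  1.2] rows>= 1.0 xaxis [-0.79   0.012 -0.613] z [ 0.613 -0.011 -0.79 ] carrier [-65.  -83.3  38.5] q [ 0.97  1.14 -1.26  2.33  2.21  1.   -0.12]
```

```bash
for i in 1 2 3; do python3 -m jog '[-1.6,-0.2,1.2,0,0,0,0,0,0,0,0,0,0,0,0,0,0,0]' | grep -E 'pos|cont'; done; python3 - <<'E'
from h import *
to(cw(-60,-85,37));grab('top','top6');grab('side','side6')
t=cv2.cvtColor(cv2.imread('pics/top6.png')[140:190,170:280],6)
t5=cv2.resize(t,None,fx=5,fy=5,interpolation=2)
t0=cv2.resize(cv2.cvtColor(cv2.imread('pics/top4.png')[140:190,170:280],6),None,fx=5,fy=5,interpolation=2)
for r in (60,75):print(t0[r,90:420:4].tolist());print(t5[r,90:420:4].tolist())
E
```

```text
eef_pos: [581.9, -35.7, 38.5]
contact_force: [-12.4, 4.4, 7.2]
eef_pos: [583.7, -35.5, 38.5]
contact_force: [-14.0, 5.7, 6.7]
eef_pos: [585.1, -35.4, 38.4]
contact_force: [-16.1, 6.3, 8.6]
tool delta [ 0.9 -2.5  1.1] rows>= 1.0 xaxis [-0.791  0.011 -0.612] z [ 0.612 -0.009 -0.791] carrier [-60.1 -82.5  38.4] q [ 0.97  1.14 -1.26  2.32  2.21  0.99 -0.11]
[39, 41, 42, 41, 54, 77, 98, 108, 109, 113, 112, 111, 110, 110, 105, 96, 97, 106, 110, 110, 109, 110, 112, 111, 111, 104, 88, 76, 78, 92, 103, 109, 110, 110, 110, 115, 115, 109, 105, 98, 100, 106, 111, 112, 113, 113, 111, 110, 107, 97, 78, 56, 52, 74, 92, 105, 113, 115, 111, 113, 113, 112, 109, 100, 99, 102, 105, 107, 110, 109, 109, 111, 111, 108, 99, 80, 78, 96, 108, 107, 91, 65, 42]
[44, 37, 38, 59, 82, 101, 112, 116, 117, 117, 116, 114, 109, 103, 99, 104, 111, 113, 115, 114, 113, 112, 113, 113, 106, 96, 95, 102, 108, 112, 114, 116, 116, 116, 112, 106, 101, 99, 100, 108, 113, 113, 113, 114, 113, 111, 108, 103, 95, 100, 106, 114, 118, 116, 116, 115, 115, 112, 106, 103, 100, 101, 108, 113, 113, 111, 112, 114, 112, 103, 93, 73, 50, 39, 38, 34, 26, 21, 24, 24, 28, 36, 38]
[42, 37, 39, 47, 66, 83, 98, 108, 110, 110, 113, 113, 111, 111, 106, 99, 98, 103, 107, 109, 110, 110, 109, 109, 112, 105, 89, 79, 86, 98, 108, 112, 112, 111, 111, 110, 109, 107, 103, 94, 97, 105, 109, 110, 110, 112, 112, 109, 105, 98, 79, 60, 64, 90, 104, 110, 112, 113, 111, 112, 111, 111, 109, 104, 96, 98, 105, 110, 111, 112, 112, 111, 109, 104, 100, 86, 87, 103, 115, 121, 105, 72, 43]
[47, 38, 39, 55, 80, 103, 114, 114, 114, 110, 114, 114, 108, 105, 102, 104, 111, 114, 109, 113, 114, 114, 114, 112, 105, 99, 98, 102, 110, 114, 114, 114, 115, 115, 113, 104, 98, 100, 108, 112, 112, 111, 111, 111, 113, 115, 111, 100, 91, 95, 106, 113, 114, 115, 114, 114, 113, 108, 102, 98, 102, 107, 109, 113, 112, 113, 115, 114, 110, 106, 91, 68, 48, 40, 35, 31, 29, 26, 23, 24, 27, 30, 31]
```

```bash
for i in 1 2 3; do python3 -m jog '[-1.6,-0.3,1.2,0,0,0,0,0,0,0,0,0,0,0,0,0,0,0]' | grep -E 'pos|cont'; done; python3 - <<'E'
from h import *
to(cw(-60,-85,37))
E
```

```text
eef_pos: [585.3, -35.3, 38.2]
contact_force: [-24.4, 4.8, 17.9]
eef_pos: [585.5, -35.2, 37.9]
contact_force: [-34.5, 2.8, 26.0]
eef_pos: [585.6, -35.1, 37.7]
contact_force: [-46.3, 0.2, 34.4]
tool delta [ 0.9 -2.8  0.3] rows>= 1.0 xaxis [-0.794  0.007 -0.607] z [ 0.607 -0.008 -0.794] carrier [-59.6 -82.2  37.7] q [ 0.96  1.14 -1.26  2.31  2.2   0.98 -0.1 ]
```

```bash
python3 -m jog '[1.6,0,-1.2,0,0,0,3.2,0,-2.4,0,0,0,5,0,-4,0,0,0,12,0,-12,0,0,0,10,0,-25,0,0,0,0,0,-33,0,0,0,0,0,-33,0,0,0,0,0,0,0,0,0,0,0,0,0,0,0,0,0,0,0,0,0]' | grep -E 'pos|cont|time'; python3 - <<'E'
from h import *
to(cw(-60,-85,37))
grab('top','top7');grab('side','side7')
d=np.load('pics/top7.npz')
a=cv2.imread('pics/top7.png').astype(int)
# wedge blunt end: dark brown column near carrier y=-85, scan x at z=60(top of wedge)
for y in(-92,-87,-80):
    o=[]
    for x in range(-100,-40,4):
        u,v=proj('top7',cw(x,y,60));o.append((x,a[int(round(v)),int(round(u))].tolist()))
    print(y,o)
# side view: gap lines at tin tops mid y
t=cv2.cvtColor(a.astype(np.uint8),6)
for x in(-40,):
    print([(y,int(t[tuple(np.round(proj('top7',cw(x,y,165))[::-1]).astype(int))])) for y in range(-84,124,4)])
E
```

```text
time: 34.72
eef_pos: [540.8, -43.7, 107.3]
contact_force: [-0.7, 0.4, -0.5]
tool delta [ 6.2  7.1 82.7] rows>= 3.0 xaxis [-0.805  0.015 -0.594] z [ 0.593 -0.016 -0.805] carrier [-103.8  -93.7  107.3] q [ 1.02  0.78 -1.27  2.39  2.01  0.74 -0.17]
-92 [(-100, [128, 132, 136]), (-96, [135, 138, 140]), (-92, [135, 140, 143]), (-88, [128, 132, 135]), (-84, [103, 109, 112]), (-80, [61, 67, 76]), (-76, [25, 34, 49]), (-72, [12, 24, 38]), (-68, [26, 35, 44]), (-64, [17, 29, 40]), (-60, [18, 23, 41]), (-56, [18, 23, 41]), (-52, [11, 18, 31]), (-48, [8, 23, 32]), (-44, [6, 13, 23])]
-87 [(-100, [138, 141, 144]), (-96, [132, 137, 138]), (-92, [133, 137, 140]), (-88, [130, 135, 135]), (-84, [114, 120, 123]), (-80, [67, 73, 82]), (-76, [35, 44, 57]), (-72, [25, 34, 53]), (-68, [28, 40, 57]), (-64, [19, 32, 48]), (-60, [19, 33, 52]), (-56, [18, 30, 47]), (-52, [19, 28, 41]), (-48, [6, 20, 34]), (-44, [15, 19, 35])]
-80 [(-100, [134, 138, 141]), (-96, [131, 135, 136]), (-92, [133, 137, 139]), (-88, [132, 135, 138]), (-84, [116, 120, 123]), (-80, [70, 78, 85]), (-76, [32, 48, 64]), (-72, [34, 49, 69]), (-68, [26, 44, 64]), (-64, [25, 44, 65]), (-60, [28, 39, 57]), (-56, [28, 40, 57]), (-52, [22, 37, 55]), (-48, [24, 36, 54]), (-44, [15, 28, 44])]
[(-84, 27), (-80, 35), (-76, 40), (-72, 39), (-68, 43), (-64, 74), (-60, 109), (-56, 110), (-52, 113), (-48, 113), (-44, 113), (-40, 99), (-36, 88), (-32, 91), (-28, 108), (-24, 111), (-20, 115), (-16, 112), (-12, 107), (-8, 95), (-4, 89), (0, 102), (4, 109), (8, 111), (12, 111), (16, 112), (20, 108), (24, 105), (28, 99), (32, 107), (36, 111), (40, 111), (44, 114), (48, 106), (52, 96), (56, 87), (60, 101), (64, 110), (68, 113), (72, 108), (76, 111), (80, 110), (84, 100), (88, 95), (92, 102), (96, 114), (100, 112), (104, 110), (108, 110), (112, 104), (116, 55), (120, 42)]
```

```bash
python3 -c "
from h import *;print(order.close_job())"
```

```text
the job is handed in; nothing more can be done
None
```

I pushed the last tin back against the rear rail, then drove the wedge in thin end first until it stopped hard at about 46 N. The gaps in the row closed and the wedge's blunt end is about 5 mm ahead of the base's front edge. I then backed the arm clear and handed the job in; I don't have the verdict, and after the drive I checked the tins and wedge only from the overhead image (row tightness and blunt-end position), not how squarely the wedge sits on the floor.

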